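Flip the status flag of the filled tray from red to green

ROBOT

A 6-joint arm with a two-finger parallel gripper is mounted at the origin on a cart in front of the work surface, level with it; the furniture and walls round the work are solid. World frame = base frame: x ahead of the robot, y to its left, z up, the work surface at z = 0. Lengths are in mm, angles in rad, forces in N, time in s.
With the tool pointing down it reaches from about 400 to 925 mm from the base axis. Payload 12.5 kg.
Tool frame: the origin (TCP) lies at the very end of the fingers, on their centre line; the grasp point (between the pads) lies grip_depth behind it (grip_depth is the distance from the TCP to the grasp point, in mm); z points along the fingers, y is the line along which they close (so a half turn about z gives the same grasp; the last joint's range is limited). The gripper opens to 95 mm and grips with 3 to 60 N. Pads are 20 mm wide; open, the fingers measure 119 mm over their backs; the gripper's body (75 mm by 180 mm) begins 59 mm behind the grasp point.
Start: joints at [-1.285, 0.491, 1.559, -0, 1.092, -0.106], TCP at [238.682, -577.649, 214.661] pointing down, gripper open.
Joint ranges: [-3.1, 3.1], [-0.84, 2.19], [0.05, 2.79], [-1.13, 4.28], [0.06, 2.93], [-2.69, 2.69]. Speed limits (rad/s): [2.22, 2.22, 2.79, 3.14, 3.14, 3.14].

INTERFACE

Orientations are given as [roll, pitch, yaw] about the fixed x, y, z axes, in that order (R = Rz(yaw) Ry(pitch) Rx(roll)).
In Python, from cell import state, read_camera, job_done, grip_depth gives the robot as it stands.
- The arm moves only by the tool drive_tool, never from a script. Its argument "targets" is a list of rows, each an object with "jaw": the opening, from 0 (shut) to 1 (fully open); "travel": the shift along the tool's x, y, z in m, a list of three; "twist": the turn about the tool's z in rad. In form: [{"jaw": jaw, "travel": [tx, ty, tz], "twist": twist}, ...]. A call has 1 to 8 rows; each row is the pose to reach, as a shift and turn from the pose commanded when the call began, along the tool's axes at that moment; what a row does not reach only later rows make up. A row lasts 1/12 s, in which the tool goes at most 41.7 mm and 7.16 degrees, less where a joint would pass 70% of its speed; a pose out of reach is approached as far as the arm can. A call with a gripper value outside its range is refused whole. The fingers move at their own pace and stop on an object; the grip force is fixed at half the most. Time passes only in rows, so rows that repeat a pose let the fingers close. It gives the time, the measured TCP pose, the force, the opening and the grip force at its end, in the units of the state.
- state(): the state, without advancing time (a new reading comes with each control period).
- read_camera(name): name is "scene" or "top"; returns a dict with "frame" (384x512x3 uint8, red, green, blue), "fx", "fy", "cx", "cy" (pixels), "k1" (the pictures are not rectified: a ray, as slopes to the right and down, at radius r is drawn at 1 + k1 r^2 times it, then the intrinsics apply), "R" (3x3) and "t" (3): a world point X has camera coordinates R X + t. Camera axes: x right, y down, z forward; pixel columns grow to the right and rows downward; lengths in mm; the calibration is good to about 2 mm. A picture is of the moment at which its call begins. There is no depth.
- job_done(): hands the job in; it is judged then, once.
The state is a dict: "t": time; "joints": joint angles; "qvel": joint speeds; "tau": joint torques, N m; "eef_pos": TCP position; "tcp_rot": TCP orientation; "ft_force": force on the tool from outside, world axes, zero at the start; "moment": the same for the moment, N m; "opening": opening from 0.0 (shut) to 1.0 (fully open); "grip_force": force on a finger pad.
Only numpy, scipy, OpenCV 4.12 (cv2) and the standard library are available. Lean on these libraries where they do the work, as an engineer would, in place of code of your own. Each camera call takes 0.05 s, during which the arm holds its last target. There are 200 camera calls.

TASK

The tray with the valve caps in it has been checked: with the fingertips, push the red flag in front of it up and all the way over its pin until it lies flat against its stop on the far side, green face up, and then leave it. Push only, without forcing it, and do not lift, tip or shift its stand. Leave the flag of the empty tray showing red, and everything else where it is.

Things in the scene. Friction and masses are not known exactly. Their poses are not given: they have to be found in the camera images.
- flag_full (a joint): Flag hinge of stand_full, rad, range 0 to 3.14. Near 0 (start 0 to 0.12): flag about level along the stand's -x, towards the robot, red face with white bar up, green face with white disc below. 1.57: straight up. 3.14: at its stop, level along +x, green up. Stiff pin: the flag stays at any angle where it is left; about 1 N at the free edge moves it.
- flag_empty (a joint): Flag hinge of stand_empty, rad, range 0 to 3.14. Near 0 (start 0 to 0.12): flag about level along the stand's -x, towards the robot, red face with white bar up, green face with white disc below. 1.57: straight up. 3.14: at its stop, level along +x, green up. Stiff pin: the flag stays at any angle where it is left; about 1 N at the free edge moves it.
- flag_full_pivot (a point): Middle of the hinge pin of stand_full, 105 mm above the bench; axes as the stand's. Under the flag there is free space down to the foot.
- flag_full_edge (a point): Middle of the free edge of the flag of stand_full, 72 mm from the pin, mid-thickness; moves with the flag, a plate 70 mm wide along the pin and 6 mm thick, 0.04 kg.
- flag_empty_edge (a point): The same point on the flag of stand_empty.
- stand_full: Flag stand of the tray that holds the valve caps: loose, 0.9 to 1.4 kg, slides if pushed level with 5 N or more. Dark steel foot 130 (x) x 100 (y) x 12 mm, 14 mm post, aluminium fork (18 mm in x, 96 in y, top at 113 mm) with a level pin along y that carries the flag. Origin: centre of the foot's underside, z up; its tray lies on the +x side, away from the robot.
- stand_empty: Flag stand of the empty tray: loose, 0.9 to 1.4 kg, slides if pushed level with 5 N or more. Dark steel foot 130 (x) x 100 (y) x 12 mm, 14 mm post, aluminium fork (18 mm in x, 96 in y, top at 113 mm) with a level pin along y that carries the flag. Origin: centre of the foot's underside, z up; its tray lies on the +x side, away from the robot.
- tray_full: Shallow white tray 101 x 161 x 18 mm behind stand_full, with three valve caps in it. Origin: centre of the underside.
- tray_empty: The same kind of tray, empty, behind stand_empty. Origin: centre of the underside.
- cap_0: Grey round valve cap, 48 mm diameter, 13 mm high, loose in tray_full. Origin: centre of the underside.
- cap_1: Grey round valve cap, 48 mm diameter, 13 mm high, loose in tray_full. Origin: centre of the underside.
- cap_2: Grey round valve cap, 48 mm diameter, 13 mm high, loose in tray_full. Origin: centre of the underside.
- jar: Clear jar of screws, 58 mm wide, 75 mm high, a bystander. Origin: centre of the underside.
- bottle: Pale oil bottle with red spout, 45 mm wide, 158 mm high, a bystander. Origin: centre of the underside.
- driver: Screwdriver with orange handle, 208 mm long, 28 mm high, lying, a bystander. Origin: under its middle.
- calip: Steel caliper, 206 x 56 x 9 mm, lying, a bystander. Origin: under its middle.
- block: Light fixture block 50 x 70 x 30 mm with a brass ring on top, a bystander. Origin: centre of the underside.
Not all that is in view belongs to the job. Leave any blue or brown look-alike of the stand_full alone.

How it is judged (in metres and radians):
On the way:
1. the filled tray's flag is pushed up until it stands about upright (value of joint flag_full between 1.2 and 2.4 rad), for 0.05 s.
At the end, for the whole second after the job is handed in: The flag of the filled tray is at 3.0 rad or more (its stop is at 3.14), green up and at rest; the flag of the empty tray is below 0.3 rad; both stands, the trays, the caps and the bystanders are within 30 mm of where they began (value of joint flag_full above 3 rad and velocity of joint flag_full below 0.1 rad/s and value of joint flag_empty below 0.3 rad and distance of each of stand_full, stand_empty, tray_full, tray_empty, cap_0, cap_1, cap_2, jar, bottle, driver, calip, block from where it was at the start of the episode below 0.03 m); the robot touches nothing.
It fails at once if the empty tray's flag is turned (value of joint flag_empty above 0.35 rad).
It fails at once if a flag stand is lifted or tipped (height (world z) of any of stand_full, stand_empty above 0.012 m or angle between any of stand_full, stand_empty's own z axis and vertical above 0.15 rad).
It fails at once if a flag stand is pushed more than 30 mm out of its place (distance of any of stand_full, stand_empty from where it was at the start of the episode above 0.03 m).
It fails at once if the flag is squeezed or forced (more than 30 N) (contact force between the fingers and stand_full above 30 N).
It fails at once if a tray, a cap or a bystander is lifted or moved more than 30 mm (distance of any of tray_full, tray_empty, cap_0, cap_1, cap_2, jar, bottle, driver, calip, block from where it was at the start of the episode above 0.03 m).
It also fails if it takes over 42 s, if anything falls off the work surface, if the arm or the gripper's body presses on something with over 40 N, if the wrist force passes 120 N, or if a joint passes its speed limit or range.

## Working session

There is one attempt and no reset: what is moved stays moved. The work goes in short steps, Python scripts to look and compute and a tool call to move; the robot and the scene stay as the last step left them, time stands still between calls to the robot, and variables do not carry over. Pictures are saved under pics/ and viewed, at most 10 in all, crops included, and the job is handed in when it is done.

Besides the shell and the picture viewer there is one more tool, called after "Request:" as a command line: name --argument value ..., lists and objects as JSON in quotes. drive_tool: Moves the arm, as the interface text tells. Its arguments: {"type":"object","properties":{"targets":{"type":"array"}},"required":["targets"]}

```bash
mkdir -p pics
cat > h.py <<'E'
import numpy as np, cv2
from cell import state, read_camera, job_done, grip_depth
def snap(n,f):
    c=read_camera(n); cv2.imwrite(f,c["frame"][:,:,::-1]); np.save(f+'.npy',{k:v for k,v in c.items()},allow_pickle=True); return c
def ray(c,u,v):
    d=np.array([(u-c["cx"])/c["fx"],(v-c["cy"])/c["fy"]]); s=d.copy()
    for _ in range(30): s=d/(1+c["k1"]*(s@s))
    R=np.array(c["R"]);t=np.array(c["t"]); return -R.T@t, R.T@np.array([s[0],s[1],1])
def atz(c,u,v,z):
    o,d=ray(c,u,v); return o+d*(z-o[2])/d[2]
def proj(c,X):
    p=np.array(c["R"])@np.array(X,float)+np.array(c["t"]); s=p[:2]/p[2]; s=s*(1+c["k1"]*(s@s))
    return np.array([s[0]*c["fx"]+c["cx"],s[1]*c["fy"]+c["cy"]])
def load(f): return np.load(f+'.npy',allow_pickle=True).item()
E
python3 - <<'E'
from h import *
for n in("scene","top"):
    c=snap(n,f"pics/{n}0.png"); o,_=ray(c,1,1); print(n,o,c["fx"],c["k1"])
a=cv2.imread("pics/scene0.png");b=cv2.imread("pics/top0.png")
s=state(); print(grip_depth,s)
E
```

```text
scene [ -78.59765541 1023.46027294  685.26316832] 351.44556343438444 -0.06593509916248515
top [ 388.95722218   79.65324647 1549.01357155] 469.78412242853784 -0.0619212559136898
18.8 {'t': 0.1, 'joints': array([-1.28458403e+00,  4.91497749e-01,  1.55940041e+00, -1.78512432e-05,
        1.09170014e+00, -1.05640388e-01]), 'qvel': array([ 0.00040396, -0.00109496, -0.00151334, -0.00048899, -0.00078492,
       -0.00025857]), 'tau': array([ 2.74296210e-03, -6.13624263e+01, -2.58606988e+01,  6.94136764e-02,
        4.69950575e-02, -4.54243730e-05]), 'eef_pos': array([ 238.61919138, -577.41614396,  214.11703861]), 'tcp_rot': array([-3.14059095e+00, -9.02936428e-05,  3.91860874e-01]), 'ft_force': array([ 0.61443017, -0.16648086,  0.09466005]), 'moment': array([-0.01203305,  0.01079718,  0.02654473]), 'grip_force': 0.0, 'opening': 1.001136356019762}
```

View pics/scene0.png

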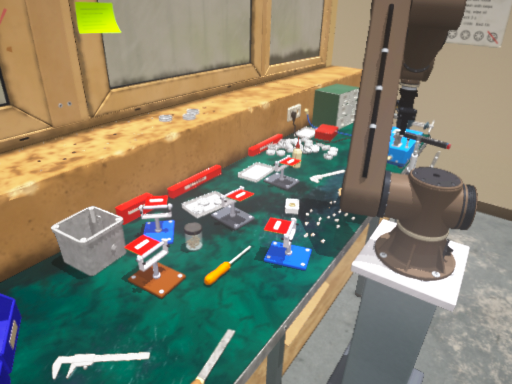

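View pics/top0.png

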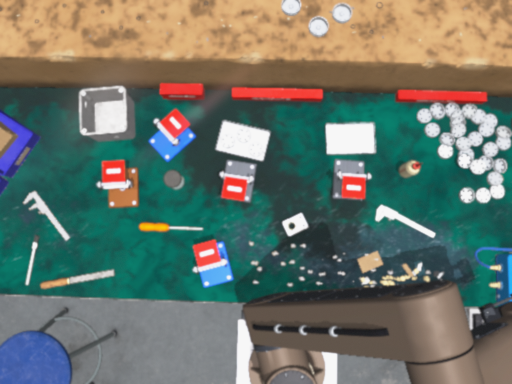

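The scene shows stands at (232,213) grey, (284,180) grey, (158,225) blue, (155,275) brown and (288,252) blue. In the top view these are (238,180), (350,180), (172,133), (120,185) and (210,262). The two grey ones have trays behind them, so I'll crop the trays closely.

Run:
```python
import cv2,numpy as np
b=cv2.imread("pics/top0.png")[110:210,205:385]; a=cv2.imread("pics/scene0.png")[145:235,170:330]
r=lambda x,k:cv2.resize(x,None,fx=k,fy=k,interpolation=cv2.INTER_CUBIC)
b=r(b,4.0)[:, :720]; 
cv2.imwrite("pics/c1.png",b); cv2.imwrite("pics/c2.png",r(a,5))
```

```text
(no output)
```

View pics/c1.png

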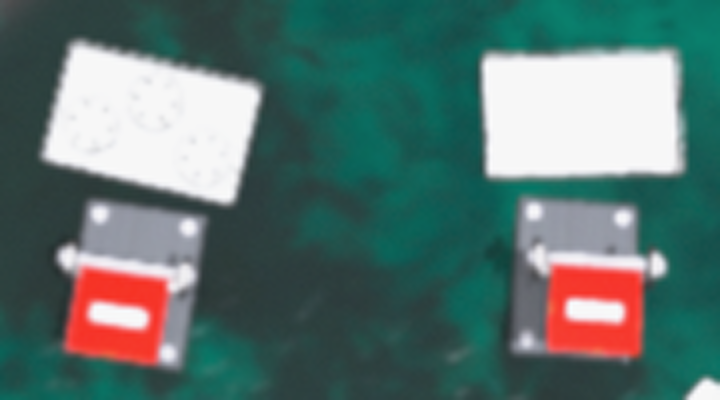

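View pics/c2.png

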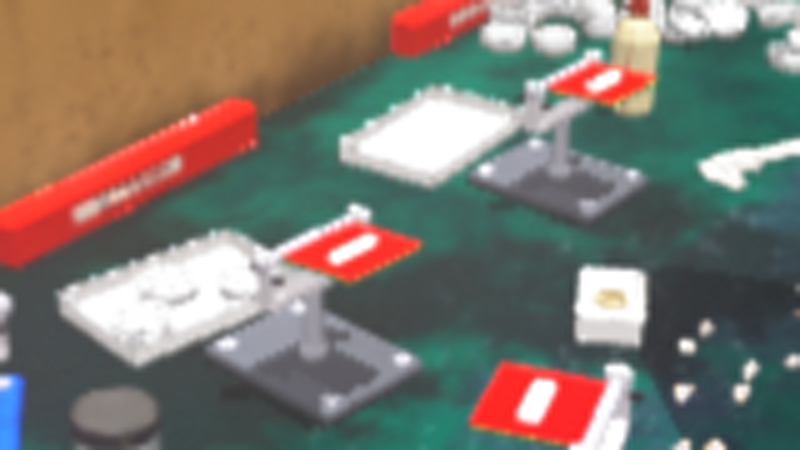

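The crops show three caps in the left tray (top view about (242,140)), so its stand, with the flag at top (236,189), is stand_full. The right tray at (350,138) is empty.

Run:
```python
from h import *
c=load("pics/top0.png"); P=lambda x,y,z:atz(c,205+x/4-.4,110+y/4-.4,z)
q={k:P(*v) for k,v in dict(fl=(82,266,108),fr=(170,278,108),el=(66,352,108),er=(158,365,108),earl=(68,257,113),earr=(182,277,113),A=(88,202,12),B=(207,217,12),C=(182,367,12)).items()}
for k,v in q.items(): print(k,v.round(0))
print("pin mid",(q['earl']+q['earr'])/2,"foot c",(q['A']+q['C'])/2, "edge",(q['el']+q['er'])/2)
for k in(('el','er'),('fl','el'),('earl','earr'),('A','B'),('B','C')):
    d=q[k[1]]-q[k[0]];print(k,np.linalg.norm(d).round(1),np.degrees(np.arctan2(d[1],d[0])).round(1))
s=load("pics/scene0.png"); S=lambda x,y,z:atz(s,170+x/5-.4,145+y/5-.4,z)
for k,v in dict(el=(350,280),er=(421,243),fr=(358,222)).items(): print(k,S(*v,105).round(0))
```

```text
fl [598. 207. 108.]
fr [590. 139. 108.]
el [531. 217. 108.]
er [522. 146. 108.]
earl [604. 218. 113.]
earr [591. 129. 113.]
A [666. 212.  12.]
B [655. 113.  12.]
C [530. 131.  12.]
pin mid [597.35836495 173.36918721 113.        ] foot c [597.97684602 171.44653579  12.        ] edge [526.61689228 181.59996493 108.        ]
('el', 'er') 71.8 -96.8
('fl', 'el') 68.1 171.4
('earl', 'earr') 89.7 -98.8
('A', 'B') 99.7 -96.0
('B', 'C') 126.5 172.1
el [546. 199. 105.]
er [539. 126. 105.]
fr [593. 127. 105.]
```

Request:
drive_tool --targets '[{"jaw": 0,"travel": [0.522,-0.61,0],"twist": 0},{"jaw": 0,"travel": [0.522,-0.61,0],"twist": 0},{"jaw": 0,"travel": [0.522,-0.61,0],"twist": 0},{"jaw": 0,"travel": [0.522,-0.61,0],"twist": 0},{"jaw": 0,"travel": [0.522,-0.61,0],"twist": 0},{"jaw": 0,"travel": [0.522,-0.61,0],"twist": 0},{"jaw": 0,"travel": [0.522,-0.61,0],"twist": 0},{"jaw": 0,"travel": [0.522,-0.61,0],"twist": 0}]'

```text
t: 0.77
eef_pos: [342.2, -258.9, 214.6]
tcp_rot: [-3.142, 0.0, 0.391]
ft_force: [1.2, -0.2, 0.5]
opening: 0.499
grip_force: 0.0
```

Request:
drive_tool --targets '[{"jaw": 0,"travel": [0.305,-0.355,0],"twist": 0},{"jaw": 0,"travel": [0.305,-0.355,0],"twist": 0},{"jaw": 0,"travel": [0.305,-0.355,0],"twist": 0},{"jaw": 0,"travel": [0.305,-0.355,0],"twist": 0.1},{"jaw": 0,"travel": [0.305,-0.355,0],"twist": 0.2},{"jaw": 0,"travel": [0.305,-0.355,0],"twist": 0.3},{"jaw": 0,"travel": [0.305,-0.355,0],"twist": 0.4},{"jaw": 0,"travel": [0.305,-0.355,0],"twist": 0.52}]'

```text
t: 1.43
eef_pos: [438.2, 29.1, 214.6]
tcp_rot: [3.142, -0.0, -0.099]
ft_force: [0.7, -0.1, 0.7]
opening: 0.003
grip_force: 0.0
```

Request:
drive_tool --targets '[{"jaw": 0,"travel": [0.029,-0.162,0],"twist": 0},{"jaw": 0,"travel": [0.029,-0.162,0],"twist": 0},{"jaw": 0,"travel": [0.029,-0.162,0],"twist": 0},{"jaw": 0,"travel": [0.029,-0.162,0],"twist": 0},{"jaw": 0,"travel": [0.029,-0.162,0.04],"twist": 0},{"jaw": 0,"travel": [0.029,-0.162,0.08],"twist": 0},{"jaw": 0,"travel": [0.029,-0.162,0.114],"twist": 0},{"jaw": 0,"travel": [0.029,-0.162,0.114],"twist": 0}]'

```text
t: 2.1
eef_pos: [479.3, 185.3, 95.4]
tcp_rot: [3.138, 0.009, -0.093]
ft_force: [-0.7, -0.6, -1.1]
opening: 0.007
grip_force: 0.0
```

Run:
```python
from h import *
s=state(); print(s['eef_pos'],s['tcp_rot'],s['ft_force'])
c=snap("scene","pics/s1.png"); d=snap("top","pics/t1.png")
print(proj(c,s['eef_pos']),proj(d,s['eef_pos']))
r=lambda x,k:cv2.resize(x,None,fx=k,fy=k,interpolation=cv2.INTER_CUBIC)
a=r(c["frame"][150:240,190:280,::-1],5);b=r(d["frame"][150:240,200:270,::-1],5)
cv2.imwrite("pics/c3.png",np.hstack([a,b]))
```

```text
[479.28887076 185.28596958  95.37758033] [ 3.13841105  0.00888116 -0.09346123] [-0.67195251 -0.57970352 -1.13847921]
[258.13101791 207.52624709] [231.22030384 214.78650423]
```

View pics/c3.png

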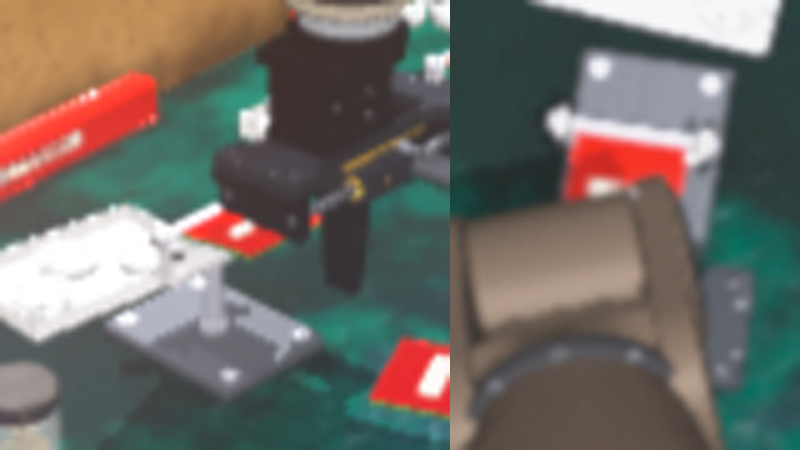

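The picture shows the finger standing clear in front of the flag's free edge and centred on it, and the flag still red. I'll approach the edge slowly and watch the force.

Request:
drive_tool --targets '[{"jaw": 0,"travel": [0.01,0,0],"twist": 0},{"jaw": 0,"travel": [0.018,0,0],"twist": 0.0},{"jaw": 0,"travel": [0.022,0,0],"twist": 0},{"jaw": 0,"travel": [0.025,0,0],"twist": 0},{"jaw": 0,"travel": [0.028,0,0],"twist": 0},{"jaw": 0,"travel": [0.028,0,0],"twist": 0}]'

```text
t: 2.7
eef_pos: [510.7, 183.0, 101.1]
tcp_rot: [-3.141, -0.001, -0.094]
ft_force: [0.3, 0.5, -0.8]
opening: 0.001
grip_force: 0.0
```

Request:
drive_tool --targets '[{"jaw": 0,"travel": [0.001,0,0],"twist": 0},{"jaw": 0,"travel": [0.002,0,0],"twist": 0.0},{"jaw": 0,"travel": [0.003,0,0],"twist": 0},{"jaw": 0,"travel": [0.004,0,0],"twist": 0},{"jaw": 0,"travel": [0.004,0,0],"twist": 0}]'

```text
t: 3.12
eef_pos: [514.2, 182.7, 100.6]
tcp_rot: [3.141, -0.0, -0.094]
ft_force: [0.1, -0.7, -0.2]
opening: 0.004
grip_force: 0.0
```

Request:
drive_tool --targets '[{"jaw": 0,"travel": [0.001,0,0],"twist": 0},{"jaw": 0,"travel": [0.002,0,0],"twist": 0.0},{"jaw": 0,"travel": [0.003,0,0],"twist": 0},{"jaw": 0,"travel": [0.003,0,0],"twist": 0}]'

```text
t: 3.45
eef_pos: [517.2, 182.4, 100.6]
tcp_rot: [3.142, -0.0, -0.094]
ft_force: [-1.1, 0.1, -0.0]
opening: 0.006
grip_force: 0.0
```

Request:
drive_tool --targets '[{"jaw": 0,"travel": [0.001,0,0],"twist": 0},{"jaw": 0,"travel": [0.002,0,0],"twist": 0},{"jaw": 0,"travel": [0.002,0,0],"twist": 0}]'

```text
t: 3.7
eef_pos: [517.9, 182.3, 100.3]
tcp_rot: [3.141, 0.003, -0.094]
ft_force: [-4.8, 1.3, -0.3]
opening: 0.005
grip_force: 2.6
```

Request:
drive_tool --targets '[{"jaw": 0,"travel": [0.001,0,0],"twist": 0},{"jaw": 0,"travel": [0.002,0,0],"twist": 0},{"jaw": 0,"travel": [0.002,0,0],"twist": 0}]'

```text
t: 3.95
eef_pos: [519.7, 182.0, 100.2]
tcp_rot: [3.141, 0.003, -0.094]
ft_force: [-5.1, 0.9, 0.7]
opening: 0.003
grip_force: 2.9
```

Contact came at about 5 N, with the flag edge at the finger. I'll rise with light contact so the edge is carried up along its arc.

Request:
drive_tool --targets '[{"jaw": 0,"travel": [0,0,-0.002],"twist": 0},{"jaw": 0,"travel": [0.0005,0,-0.004],"twist": 0},{"jaw": 0,"travel": [0.001,0,-0.006],"twist": 0},{"jaw": 0,"travel": [0.0015,0,-0.008],"twist": 0},{"jaw": 0,"travel": [0.002,0,-0.01],"twist": 0},{"jaw": 0,"travel": [0.0025,0,-0.012],"twist": 0}]'

```text
t: 4.45
eef_pos: [522.1, 181.8, 112.3]
tcp_rot: [3.141, 0.003, -0.094]
ft_force: [-7.4, 1.3, 0.8]
opening: 0.006
grip_force: 3.0
```

Run:
```python
from h import *
c=snap("scene","pics/s2.png"); p=load("pics/s1.png")
r=lambda x,k:cv2.resize(x,None,fx=k,fy=k,interpolation=cv2.INTER_CUBIC)
f=lambda c:r(c["frame"][170:240,195:275,::-1],5)
cv2.imwrite("pics/c4.png",np.hstack([f(p),f(c)])); s=state(); print(s['eef_pos'],s['ft_force'])
```

```text
[522.39412162 181.80039664 112.69720024] [-6.87087357  0.53446988  0.77940788]
```

View pics/c4.png

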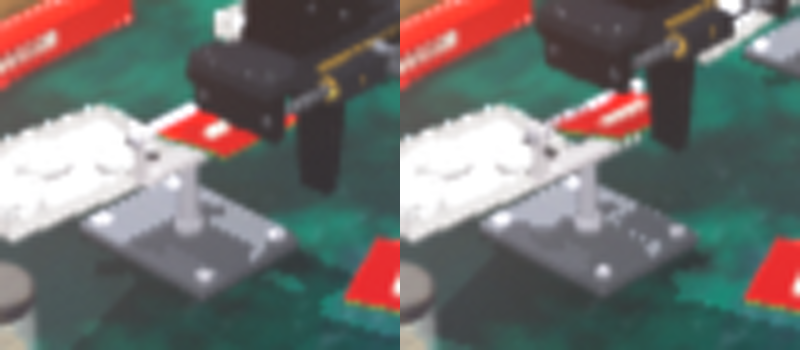

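The flag has lifted with the finger (edge at about (225,190) in the scene picture) and the stand looks to be in place. I'll keep following the arc.

Request:
drive_tool --targets '[{"jaw": 0,"travel": [0.0005,0,-0.0028],"twist": 0},{"jaw": 0,"travel": [0.001,0,-0.0055],"twist": 0},{"jaw": 0,"travel": [0.002,0,-0.0082],"twist": 0},{"jaw": 0,"travel": [0.003,0,-0.0108],"twist": 0},{"jaw": 0,"travel": [0.004,0,-0.0135],"twist": 0},{"jaw": 0,"travel": [0.0055,0,-0.016],"twist": 0},{"jaw": 0,"travel": [0.007,0,-0.0185],"twist": 0},{"jaw": 0,"travel": [0.0085,0,-0.0208],"twist": 0}]'

```text
t: 5.17
eef_pos: [530.5, 180.9, 133.4]
tcp_rot: [3.141, 0.003, -0.094]
ft_force: [-7.3, -0.1, 4.5]
opening: 0.005
grip_force: 4.1
```

Request:
drive_tool --targets '[{"jaw": 0,"travel": [0.0007,0,-0.003],"twist": 0},{"jaw": 0,"travel": [0.002,0,-0.0055],"twist": 0},{"jaw": 0,"travel": [0.004,0,-0.008],"twist": 0},{"jaw": 0,"travel": [0.006,0,-0.01],"twist": 0},{"jaw": 0,"travel": [0.008,0,-0.012],"twist": 0},{"jaw": 0,"travel": [0.01,0,-0.014],"twist": 0},{"jaw": 0,"travel": [0.0125,0,-0.016],"twist": 0},{"jaw": 0,"travel": [0.0147,0,-0.0175],"twist": 0}]'

```text
t: 5.83
eef_pos: [547.2, 179.7, 151.1]
tcp_rot: [-3.142, -0.001, -0.094]
ft_force: [-1.1, -0.1, -0.3]
opening: 0.005
grip_force: 0.7
```

Request:
drive_tool --targets '[{"jaw": 0,"travel": [0.0035,0,-0.0023],"twist": 0},{"jaw": 0,"travel": [0.007,0,-0.0045],"twist": 0},{"jaw": 0,"travel": [0.0105,0,-0.0065],"twist": 0},{"jaw": 0,"travel": [0.014,0,-0.008],"twist": 0},{"jaw": 0,"travel": [0.018,0,-0.0095],"twist": 0},{"jaw": 0,"travel": [0.022,0,-0.0105],"twist": 0},{"jaw": 0,"travel": [0.026,0,-0.0115],"twist": 0},{"jaw": 0,"travel": [0.03,0,-0.012],"twist": 0}]'

```text
t: 6.5
eef_pos: [576.9, 176.8, 163.0]
tcp_rot: [3.142, -0.0, -0.094]
ft_force: [-0.4, -0.2, -0.1]
opening: 0.006
grip_force: 0.2
```

Run:
```python
from h import *
c=snap("scene","pics/s3.png"); p=load("pics/s1.png")
r=lambda x,k:cv2.resize(x,None,fx=k,fy=k,interpolation=cv2.INTER_CUBIC)
f=lambda c:r(c["frame"][150:240,195:275,::-1],5)
cv2.imwrite("pics/c5.png",np.hstack([f(p),f(c)])); s=state(); print(s['eef_pos'],s['ft_force'])
```

```text
[577.59336774 176.74971198 163.08350724] [-0.01584367 -0.43211349  0.33535442]
```

View pics/c5.png

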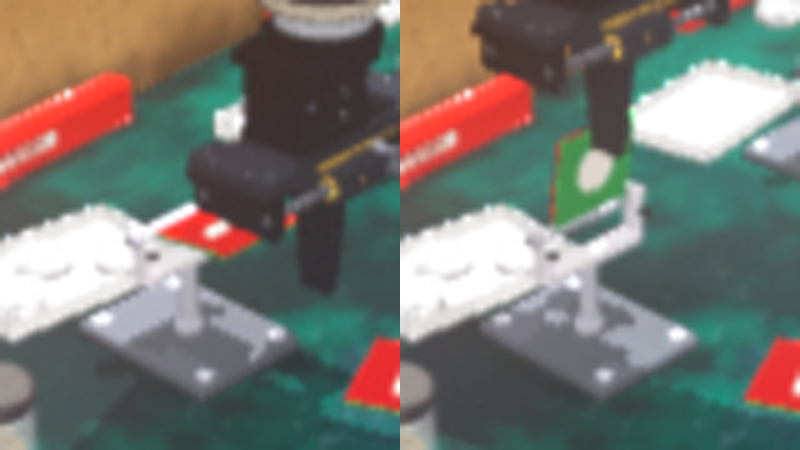

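The flag stands nearly upright, with its green face now visible at about (230,183), and the stand hasn't visibly moved. Next I'll push it over the top and down.

Request:
drive_tool --targets '[{"jaw": 0,"travel": [0.0055,0,0],"twist": 0},{"jaw": 0,"travel": [0.011,0,0],"twist": 0},{"jaw": 0,"travel": [0.0165,0,0.0002],"twist": 0},{"jaw": 0,"travel": [0.022,0,0.001],"twist": 0},{"jaw": 0,"travel": [0.0275,0,0.002],"twist": 0},{"jaw": 0,"travel": [0.033,0,0.004],"twist": 0},{"jaw": 0,"travel": [0.0385,0,0.0065],"twist": 0},{"jaw": 0,"travel": [0.0437,0,0.0093],"twist": 0}]'

```text
t: 7.22
eef_pos: [620.6, 172.7, 153.3]
tcp_rot: [3.141, -0.0, -0.094]
ft_force: [-0.3, -0.2, -0.4]
opening: 0.006
grip_force: 0.2
```

Request:
drive_tool --targets '[{"jaw": 0,"travel": [0.0045,0,0.0035],"twist": 0},{"jaw": 0,"travel": [0.009,0,0.007],"twist": 0},{"jaw": 0,"travel": [0.013,0,0.0115],"twist": 0},{"jaw": 0,"travel": [0.0165,0,0.016],"twist": 0},{"jaw": 0,"travel": [0.0195,0,0.021],"twist": 0},{"jaw": 0,"travel": [0.022,0,0.0265],"twist": 0},{"jaw": 0,"travel": [0.024,0,0.032],"twist": 0},{"jaw": 0,"travel": [0.025,0,0.0365],"twist": 0}]'

```text
t: 7.88
eef_pos: [645.0, 170.4, 116.4]
tcp_rot: [3.141, 0.0, -0.094]
ft_force: [-0.2, -0.6, 0.2]
opening: 0.006
grip_force: 0.1
```

Request:
drive_tool --targets '[{"jaw": 0,"travel": [0.0005,0,0.002],"twist": 0},{"jaw": 0,"travel": [0.001,0,0.004],"twist": 0},{"jaw": 0,"travel": [0.001,0,0.0055],"twist": 0},{"jaw": 0,"travel": [0.001,0,0.007],"twist": 0},{"jaw": 0,"travel": [0.001,0,0.007],"twist": 0}]'

```text
t: 8.3
eef_pos: [645.8, 170.3, 110.0]
tcp_rot: [3.142, 0.0, -0.094]
ft_force: [-0.6, 0.6, -0.9]
opening: 0.006
grip_force: 0.0
```

Request:
drive_tool --targets '[{"jaw": 0,"travel": [0,0,0.0005],"twist": 0},{"jaw": 0,"travel": [0,0,0.001],"twist": 0},{"jaw": 0,"travel": [0,0,0.001],"twist": 0}]'

```text
t: 8.55
eef_pos: [645.9, 170.3, 109.2]
tcp_rot: [3.142, -0.0, -0.094]
ft_force: [-0.3, 1.0, 0.4]
opening: 0.008
grip_force: 0.0
```

Request:
drive_tool --targets '[{"jaw": 0,"travel": [0,0,0.0005],"twist": 0},{"jaw": 0,"travel": [0,0,0.001],"twist": 0},{"jaw": 0,"travel": [0,0,0.001],"twist": 0}]'

```text
t: 8.8
eef_pos: [645.9, 170.3, 108.3]
tcp_rot: [3.142, -0.0, -0.094]
ft_force: [0.2, 0.1, 1.6]
opening: 0.004
grip_force: 0.7
```

Request:
drive_tool --targets '[{"jaw": 0,"travel": [0,0,0.0005],"twist": 0},{"jaw": 0,"travel": [0,0,0.0005],"twist": 0},{"jaw": 0,"travel": [0,0,0.0005],"twist": 0}]'

```text
t: 9.05
eef_pos: [646.0, 170.3, 108.2]
tcp_rot: [-3.142, -0.001, -0.094]
ft_force: [-2.7, -0.3, 6.5]
opening: 0.007
grip_force: 2.8
```

It is at its stop: z = 108 mm as expected, with 6.5 N of resistance. I'll retreat straight up.

Request:
drive_tool --targets '[{"jaw": 0,"travel": [0,0,-0.005],"twist": 0},{"jaw": 0,"travel": [0,0,-0.03],"twist": 0},{"jaw": 0,"travel": [0,0,-0.06],"twist": 0},{"jaw": 0,"travel": [0,0,-0.1],"twist": 0},{"jaw": 0,"travel": [0,0,-0.14],"twist": 0},{"jaw": 0,"travel": [0,0,-0.14],"twist": 0},{"jaw": 0,"travel": [0,0,-0.14],"twist": 0}]'

```text
t: 9.63
eef_pos: [646.5, 170.5, 250.2]
tcp_rot: [-3.141, -0.004, -0.094]
ft_force: [0.3, -0.7, -0.6]
opening: 0.006
grip_force: 0.0
```

Run:
```python
from h import *
c=snap("scene","pics/s4.png"); p=load("pics/s1.png")
r=lambda x,k:cv2.resize(x,None,fx=k,fy=k,interpolation=cv2.INTER_CUBIC)
f=lambda c:r(c["frame"][140:240,170:320,::-1],5)
cv2.imwrite("pics/c6.png",f(c)); s=state(); print(s['eef_pos'],s['ft_force'],s['qvel'].round(3))
```

```text
[645.73444194 170.30653116 248.09878935] [ 0.00826819  0.47932744 -0.54168164] [-0.001  0.031  0.029  0.    -0.006 -0.002]
```

View pics/c6.png

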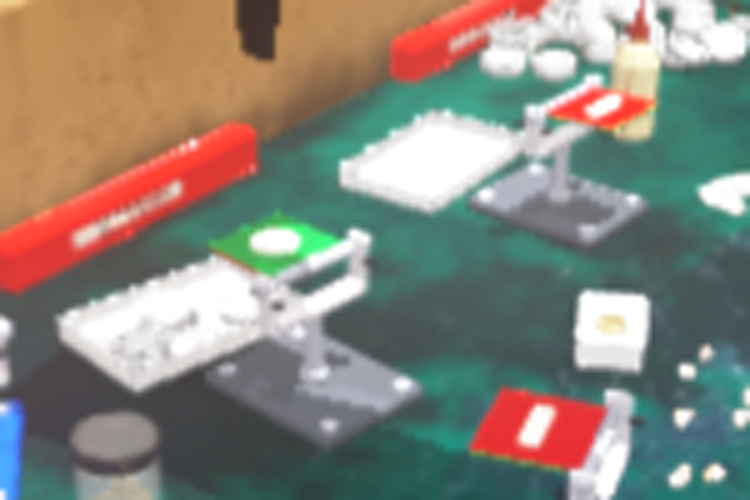

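The flag of the filled tray lies flat with its green face up, at about (225,188). The empty tray's flag still shows red at (290,161), and the arm is clear.

```bash
python3 -c "
from cell import job_done; print(job_done())"
```

```text
the job is handed in; nothing more can be done
None
```

The filled tray's flag is pushed over to its stop with the green face up, the empty tray's flag still shows red, the last picture shows nothing else visibly moved, and the job is handed in (no verdict was returned).

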